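Move the row of herb seedling pots into the acrylic planter in the same order

TASK

Move the four herb seedling pots from the wooden stand into the clear acrylic planter, one to a bay, keeping the row in the same left-to-right order (left as the robot sees it): the pot at the left end of the stand goes in the left end bay, the next one in the next bay, and so on. Lower each pot upright on to the middle of its drip grid without dropping it or tipping any pot over, and leave the saucers behind.

Things in the scene. Friction and masses are not known exactly. Their poses are not given: they have to be found in the camera images.
- pot_collar_centre (a point): Classic round terracotta pot with a short herb seedling (25 mm tall, intangible), rim diameter 60 mm, height 58 mm, foot diameter 42 mm. The straight, upright rim band (top 22 mm) is its widest part: grasp there, across the row. Point: pot's centre, 29 mm above its foot and below its rim; z up the pot. Foot starts 5 mm above its saucer's underside. 0.1 to 0.24 kg.
- pot_square_centre (a point): Square terracotta pot with a short herb seedling (25 mm tall, intangible), rim 56 x 56 mm, height 52 mm, foot 46 x 46 mm; x, y square to its sides. The straight, upright rim band (top 22 mm) is its widest part: grasp there, across the row. Point: pot's centre, 26 mm above its foot and below its rim; z up the pot. Foot starts 5 mm above its saucer's underside. 0.1 to 0.24 kg.
- pot_tall_centre (a point): Tall, slim round terracotta pot with a short herb seedling (25 mm tall, intangible), rim diameter 50 mm, height 78 mm, foot diameter 36 mm. The straight, upright rim band (top 22 mm) is its widest part: grasp there, across the row. Point: pot's centre, 39 mm above its foot and below its rim; z up the pot. Foot starts 5 mm above its saucer's underside. 0.1 to 0.24 kg.
- pot_pan_centre (a point): Low, wide round terracotta pot with a short herb seedling (25 mm tall, intangible), rim diameter 66 mm, height 42 mm, foot diameter 52 mm. The straight, upright rim band (top 22 mm) is its widest part: grasp there, across the row. Point: pot's centre, 21 mm above its foot and below its rim; z up the pot. Foot starts 5 mm above its saucer's underside. 0.1 to 0.24 kg.
- saucer_collar: Terracotta drip saucer, round, 72 mm across, 11 mm high, floor 5 mm thick, fixed on the stand and staying there; pot_collar stands on it at the start, so it goes on showing where that pot stood. Origin: centre of its underside; axes parallel to the stand's.
- saucer_square: Terracotta drip saucer, square, 72 x 72 mm, 11 mm high, floor 5 mm thick, fixed on the stand and staying there; pot_square stands on it at the start, so it goes on showing where that pot stood. Origin: centre of its underside; axes parallel to the stand's.
- saucer_tall: Terracotta drip saucer, round, 60 mm across, 11 mm high, floor 5 mm thick, fixed on the stand and staying there; pot_tall stands on it at the start, so it goes on showing where that pot stood. Origin: centre of its underside; axes parallel to the stand's.
- saucer_pan: Terracotta drip saucer, round, 78 mm across, 11 mm high, floor 5 mm thick, fixed on the stand and staying there; pot_pan stands on it at the start, so it goes on showing where that pot stood. Origin: centre of its underside; axes parallel to the stand's.
- stand: Fixed slatted light-wood stand, 100 (x) by 440 (y) mm, top 50 mm high, nearer than the planter or beyond it. Origin: on the slab under the middle of the saucer row; +y along the row to the robot's left, +x away from it, turned at most 0.15 rad. Saucers at y = 127.5, 42.5, -42.5, -127.5 mm (left to right), x = 0, in any order; 20 to 35 mm between pots. A scoop lies on its left end.
- planter: Fixed clear acrylic planter, 120 (x) by 430 (y) mm, level deck 60 mm high with four bays, each a white drip grid flush with the deck. Origin on the slab under the middle of the bays; axes as the stand's. Bay centres: y = 127.5, 42.5, -42.5, -127.5 mm (left to right), x = 0. Bays 81 (y) by 110 (x) mm, ribs and edge lip 8 mm above the deck. A 70 mm funnel stands at y = -213 mm.

How it is judged:
At the end, for the whole second after the job is handed in: Each pot stands in the planter bay matching its place in the stand's row (that of its saucer, counted from the left): centre within 15 mm of the bay's centre along and across the row, foot on the deck (height within 4 mm), upright within 0.1 rad, released, at rest (((y of saucer_collar in the frame of stand between 0.1075 and 0.1475 m and y of pot_collar_centre in the frame of planter between 0.1125 and 0.1425 m) or (y of saucer_collar in the frame of stand between 0.0225 and 0.0625 m and y of pot_collar_centre in the frame of planter between 0.0275 and 0.0575 m) or (y of saucer_collar in the frame of stand between -0.0625 and -0.0225 m and y of pot_collar_centre in the frame of planter between -0.0575 and -0.0275 m) or (y of saucer_collar in the frame of stand between -0.1475 and -0.1075 m and y of pot_collar_centre in the frame of planter between -0.1425 and -0.1125 m)) and x of pot_collar_centre in the frame of planter between -0.015 and 0.015 m and z of pot_collar_centre in the frame of planter between 0.085 and 0.093 m and angle between each of pot_collar_centre, pot_square_centre, pot_tall_centre, pot_pan_centre's own z axis and vertical below 0.1 rad and linear speed of each of pot_collar, pot_square, pot_tall, pot_pan below 0.02 m/s and angular speed of each of pot_collar, pot_square, pot_tall, pot_pan below 0.2 rad/s and contact force between each of pot_collar, pot_square, pot_tall, pot_pan and the fingers below 0.05 N and ((y of saucer_square in the frame of stand between 0.1075 and 0.1475 m and y of pot_square_centre in the frame of planter between 0.1125 and 0.1425 m) or (y of saucer_square in the frame of stand between 0.0225 and 0.0625 m and y of pot_square_centre in the frame of planter between 0.0275 and 0.0575 m) or (y of saucer_square in the frame of stand between -0.0625 and -0.0225 m and y of pot_square_centre in the frame of planter between -0.0575 and -0.0275 m) or (y of saucer_square in the frame of stand between -0.1475 and -0.1075 m and y of pot_square_centre in the frame of planter between -0.1425 and -0.1125 m)) and x of pot_square_centre in the frame of planter between -0.015 and 0.015 m and z of pot_square_centre in the frame of planter between 0.082 and 0.09 m and ((y of saucer_tall in the frame of stand between 0.1075 and 0.1475 m and y of pot_tall_centre in the frame of planter between 0.1125 and 0.1425 m) or (y of saucer_tall in the frame of stand between 0.0225 and 0.0625 m and y of pot_tall_centre in the frame of planter between 0.0275 and 0.0575 m) or (y of saucer_tall in the frame of stand between -0.0625 and -0.0225 m and y of pot_tall_centre in the frame of planter between -0.0575 and -0.0275 m) or (y of saucer_tall in the frame of stand between -0.1475 and -0.1075 m and y of pot_tall_centre in the frame of planter between -0.1425 and -0.1125 m)) and x of pot_tall_centre in the frame of planter between -0.015 and 0.015 m and z of pot_tall_centre in the frame of planter between 0.095 and 0.103 m and ((y of saucer_pan in the frame of stand between 0.1075 and 0.1475 m and y of pot_pan_centre in the frame of planter between 0.1125 and 0.1425 m) or (y of saucer_pan in the frame of stand between 0.0225 and 0.0625 m and y of pot_pan_centre in the frame of planter between 0.0275 and 0.0575 m) or (y of saucer_pan in the frame of stand between -0.0625 and -0.0225 m and y of pot_pan_centre in the frame of planter between -0.0575 and -0.0275 m) or (y of saucer_pan in the frame of stand between -0.1475 and -0.1075 m and y of pot_pan_centre in the frame of planter between -0.1425 and -0.1125 m)) and x of pot_pan_centre in the frame of planter between -0.015 and 0.015 m and z of pot_pan_centre in the frame of planter between 0.077 and 0.085 m); the robot touches nothing.
It fails at once if a pot is tipped over (leans more than 0.7 rad) (angle between any of pot_collar_centre, pot_square_centre, pot_tall_centre, pot_pan_centre's own z axis and vertical above 0.7 rad).
It fails at once if a pot is dropped (falls free for more than about 25 mm: faster than 0.7 m/s while no finger touches it) ((contact force between pot_collar and the fingers below 0.01 N and linear speed of pot_collar above 0.7 m/s) or (contact force between pot_square and the fingers below 0.01 N and linear speed of pot_square above 0.7 m/s) or (contact force between pot_tall and the fingers below 0.01 N and linear speed of pot_tall above 0.7 m/s) or (contact force between pot_pan and the fingers below 0.01 N and linear speed of pot_pan above 0.7 m/s)).
It also fails if it takes over 112 s, if anything falls off the work surface, if the arm or the gripper's body presses on something with over 40 N, if the wrist force passes 120 N, or if a joint passes its speed limit or range.

ROBOT

A 7-joint arm with a two-finger parallel gripper is mounted at the origin on the work surface. World frame = base frame: x ahead of the robot, y to its left, z up, the work surface at z = 0. Lengths are in m, angles in rad, forces in N, time in s.
With the tool pointing down it reaches from about 0.35 to 0.9 m from the base axis. Payload 8.1 kg.
Tool frame: the origin (TCP) lies at the very end of the fingers, on their centre line; the grasp point (between the pads) lies grip_point_offset behind it (grip_point_offset is the distance from the TCP to the grasp point, in m); z points along the fingers, y is the direction in which the jaws open and shut (so a half turn about z gives the same grasp; the last joint's range is limited). The gripper opens to 92 mm and grips with 3 to 60 N. Pads are 19 mm wide; open, the fingers measure 130 mm over their backs; the gripper's body (75 mm by 190 mm) begins 47 mm behind the grasp point.
Start: joints at [1.115, 0.434, 0.025, 1.573, -0.012, 1.134, -0.075], TCP at [0.216, -0.587, 0.227] pointing down, gripper open.
Joint ranges: [-2.62, 2.62], [-0.44, 2.09], [-1.27, 1.32], [0.08, 2.57], [-1.32, 4.46], [0.12, 2], [-2.74, 2.74]. Speed limits (rad/s): [2.22, 2.22, 3.01, 3.01, 3.14, 3.14, 3.14].

INTERFACE

Orientations are given as a rotation vector (axis times angle).
In Python, from cell import * gives the robot as it stands.
- The arm moves only by the tool drive_tool, never from a script. Its argument "increments" is a list of rows, each an object of numbers: "grip": the gripper's target within -1 to 1 (shut at 1, half-way at 0, fully open at -1); "tx", "ty", "tz": the shift along the world's x, y, z normalised to -1 to 1, where 1 is 400 mm; "turn": the turn about the world's z normalised to -1 to 1, where 1 is 60 degrees. In form: [{"grip": .., "tx": .., "ty": .., "tz": .., "turn": ..}, ...]. A call has 1 to 20 rows; each row is the pose to reach, as a shift and turn from the pose measured when the call began; what a row does not reach only later rows make up. A row lasts 1/10 s, in which the tool goes at most 50 mm and 8.59 degrees, less where a joint would pass 70% of its speed; a pose out of reach is approached as far as the arm can. A call with a number of a shift or a turn outside -1 to 1 is refused whole. A call with a gripper value outside its range is refused whole. The fingers move at their own pace and stop on an object; "newtons" is the grip in N (left out, the last holds). Time passes only in rows, so rows that repeat a pose let the fingers close. It gives the time, the measured TCP pose, the force and the opening at its end, in the units of the state.
- observe(): the state, without advancing time (a new reading comes with each control period).
- get_image(name): name is "scene" or "top"; returns the picture (384x512x3 uint8, red, green, blue); there is no depth.
- camera_info(name): a dict with "fx", "fy", "cx", "cy" (pixels), "eye" and "rotation" of the camera in the world. Camera axes: x right, y down, z forward; pixel columns grow to the right and rows downward; lengths in m; the calibration is good to about 2 mm. A picture is of the moment at which its call begins. camera_info takes no time and is no camera call.
- sign_off(): hands the job in, once; it reports no verdict.
The state is a dict: "clock": time; "joints": joint angles; "dq": joint speeds; "joint_efforts": joint torques, N m; "position": TCP position; "ee_rot": TCP orientation; "force": force on the tool from outside, world axes, zero at the start; "ft_torque": the same for the moment, N m; "width": opening from 0.0 (shut) to 1.0 (fully open).
Only numpy, scipy, OpenCV 4.12 (cv2) and the standard library are available. Lean on these libraries where they do the work, as an engineer would, in place of code of your own. Each camera call takes 0.05 s, during which the arm holds its last target. There are 200 camera calls.

## Working session

There is one attempt and no reset: what is moved stays moved. The work goes in short steps, Python scripts to look and compute and a tool call to move; the robot and the scene stay as the last step left them, time stands still between calls to the robot, and variables do not carry over. Pictures are saved under pics/ and viewed, about 12 in all and at most 16, crops included, and the job is handed in when it is done.

Besides the shell and the picture viewer there is one more tool, called by a JSON object that holds its "op" and its "data", one argument or row to a line. drive_tool: Moves the arm, as the interface text tells. Its arguments: {"type":"object","properties":{"increments":{"type":"array","items":{"type":"object","properties":{"grip":{"type":"number"},"tx":{"type":"number"},"ty":{"type":"number"},"tz":{"type":"number"},"turn":{"type":"number"}}}},"newtons":{"type":"number"}},"required":["increments"]}

```bash
mkdir -p pics; python3 - <<'E'
from cell import *
import cv2
for n in("scene","top"):
    im=get_image(n); cv2.imwrite(f"pics/{n}0.png",im[:,:,::-1]); c=camera_info(n); print(n,{k:(v if not hasattr(v,'tolist') else v.tolist()) for k,v in c.items()})
s=observe(); print(s)
print([k for k in globals() if 'grip' in k])
try: print(grip_point_offset)
except Exception as e: print(e)
E
```

```text
scene {'fx': 347.5731867691267, 'fy': 347.5731867691267, 'cx': 254.74887177746086, 'cy': 184.86488587612965, 'eye': [0.9169427837009048, -0.39182178707958315, 0.45538775952068317], 'rotation': [-2.041061496407836, -0.8898873748671421, 0.4489197526414395]}
top {'fx': 378.74283600567566, 'fy': 378.74283600567566, 'cx': 249.36277112549126, 'cy': 193.88733687523447, 'eye': [0.5072082806513114, -0.008794713813794543, 0.8008556903049437], 'rotation': [-2.2004073854598762, 2.206145676239866, -0.06743874193092504]}
{'clock': 0.1, 'joints': array([ 1.11540666,  0.43515616,  0.02494295,  1.57402067, -0.01158061,
        1.1339877 , -0.07509363]), 'dq': array([ 0.00061956, -0.00023992, -0.00073161, -0.00167592, -0.00011288,
       -0.00057527,  0.0003616 ]), 'joint_efforts': array([ 3.55512006e-03, -6.69123459e+01,  9.88413580e-01, -3.15149760e+01,
       -6.04048138e-02,  3.72853596e-02,  2.72264020e-05]), 'position': array([ 0.215748  , -0.58608649,  0.22601569]), 'ee_rot': array([-3.09149718e+00, -5.51008031e-01,  5.99561823e-04]), 'force': array([ 0.7394797 ,  0.07576365, -0.5069323 ]), 'ft_torque': array([-0.02779711,  0.01117681, -0.03262348]), 'width': 0.9994100759325911}
['grip_point_offset']
0.0188
```

View pics/scene0.png

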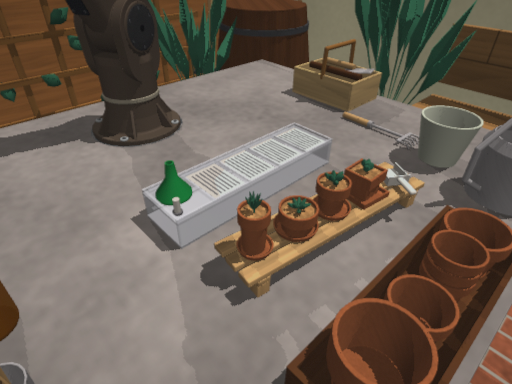

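View pics/top0.png

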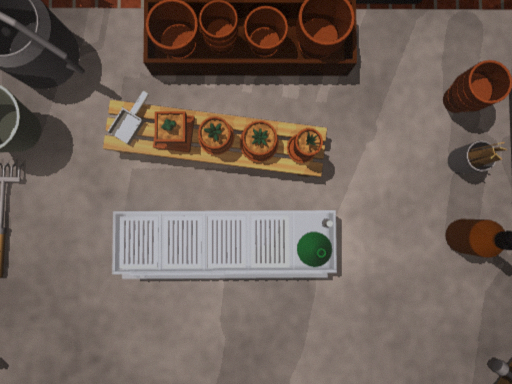

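Top view: the stand lies beyond the planter. Left to right it holds square (171,128), collar (216,133), pan (260,140) and tall (306,145). The bays are at columns about 139, 183, 227 and 270 on row 242, and the funnel is at (314,250). I'll enlarge the view to measure.

```bash
python3 - <<'E'
import cv2
im=cv2.imread("pics/top0.png")
a=cv2.resize(im[85:185,95:340],None,fx=3.2,fy=3.2,interpolation=cv2.INTER_CUBIC)
b=cv2.resize(im[200:285,100:345],None,fx=3.2,fy=3.2,interpolation=cv2.INTER_CUBIC)
cv2.imwrite("pics/c1.png",cv2.vconcat([a,b]))
E
```

```text
(no output)
```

View pics/c1.png

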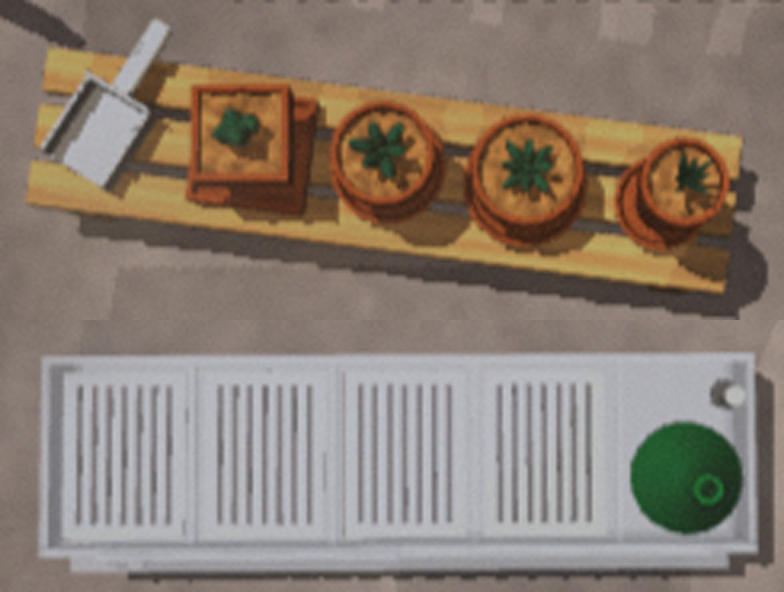

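```bash
cat >h.py <<'E'
from cell import *
import cv2, numpy as np
from scipy.spatial.transform import Rotation as R
def ray(n,uv,z):
    c=camera_info(n); M=R.from_rotvec(c["rotation"]).as_matrix(); e=np.array(c["eye"])
    d=M@np.array([(uv[0]-c["cx"])/c["fx"],(uv[1]-c["cy"])/c["fy"],1]); return e+d*(z-e[2])/d[2]
def proj(n,p):
    c=camera_info(n); M=R.from_rotvec(c["rotation"]).as_matrix(); q=M.T@(np.array(p)-c["eye"])
    return c["fx"]*q[0]/q[2]+c["cx"], c["fy"]*q[1]/q[2]+c["cy"]
E
python3 - <<'E'
from h import *
im=cv2.imread("pics/top0.png"); hsv=cv2.cvtColor(im,cv2.COLOR_BGR2HSV)
for n,u,v in[("soil",169,132),("soil",210,140),("rim",155,125),("rim",219,117),("rimR",231,130),("wall",175,148),("wood",185,160),("plant",214,132),("soilshade",222,127)]: print(n,hsv[v,u])
for nm,(u,v),h in[("square",(171,126),.052),("collar",(215.5,132.5),.058),("pan",(260,138.5),.042),("tall",(308.5,142),.078)]:
    print(nm,ray("top",(u,v),.055+h).round(3))
# planter: grid slots (dark) in region
g=cv2.cvtColor(im,cv2.COLOR_BGR2GRAY); sub=g[215:272,115:290].copy()
bh=cv2.morphologyEx(sub,cv2.MORPH_BLACKHAT,np.ones((1,7),np.uint8))
m=(bh>25).astype(np.uint8)
n,l,st,ce=cv2.connectedComponentsWithStats(m)
for i in range(1,n):
    if st[i,3]>25: 
        u,v=ce[i]+[115,215]; print(round(u,1),round(v,1),st[i,3],st[i,4],ray("top",(u,v),.06)[:2].round(4))
E
```

```text
soil [ 14 147  97]
soil [ 14 165 158]
rim [  9 179 158]
rim [ 13 171 160]
rimR [  9 178 122]
wall [ 10 155  82]
wood [13 73 80]
plant [59 93 63]
soilshade [ 15 163 141]
square [0.666 0.126 0.107]
collar [0.653 0.044 0.113]
pan [ 0.645 -0.038  0.097]
tall [ 0.632 -0.123  0.133]
124.5 241.7 44 87 [0.4507 0.2239]
143.0 243.0 44 81 [0.4481 0.1881]
168.5 241.5 44 86 [0.4508 0.1388]
172.8 242.5 44 62 [0.4488 0.1304]
177.5 241.7 44 87 [0.4502 0.1214]
182.5 241.3 44 87 [0.4512 0.1117]
186.7 245.8 44 70 [0.4424 0.1034]
191.5 241.5 44 88 [0.4506 0.0943]
196.5 241.5 44 86 [0.4506 0.0846]
212.5 241.5 44 86 [0.4505 0.0535]
216.5 241.5 44 86 [0.4504 0.0457]
221.5 241.5 44 88 [0.4504 0.036 ]
226.0 244.4 44 63 [0.4447 0.0272]
230.5 241.7 44 87 [0.4498 0.0185]
235.5 241.7 44 87 [0.4498 0.0088]
239.7 241.6 43 59 [0.45   0.0006]
255.5 240.9 43 83 [ 0.4512 -0.0302]
260.5 241.0 43 86 [ 0.4511 -0.0399]
265.2 243.0 43 78 [ 0.4471 -0.049 ]
269.5 241.0 43 86 [ 0.451  -0.0574]
274.5 241.0 43 86 [ 0.451  -0.0672]
278.6 241.9 43 90 [ 0.4492 -0.0752]
283.5 241.0 43 86 [ 0.4509 -0.0847]
129.0 243.0 43 85 [0.4481 0.2151]
133.6 241.0 43 92 [0.452  0.2063]
138.5 241.8 43 85 [0.4505 0.1969]
147.5 241.5 43 88 [0.4509 0.1794]
152.5 241.8 43 85 [0.4504 0.1698]
```

```bash
python3 - <<'E'
from h import *
P=np.array([[.666,.126],[.653,.044],[.645,-.038],[.632,-.123]]); Y=np.array([.1275,.0425,-.0425,-.1275])
c=P.mean(0); d=(P-c).T@Y; th=np.arctan2(-d[0],d[1]); ax=np.array([-np.sin(th),np.cos(th)])
F=c+Y[:,None]*ax; print("yaw",th,"fit",F.round(4).tolist())
ims={n:cv2.resize(cv2.imread(f"pics/{n}0.png"),None,fx=4,fy=4,interpolation=cv2.INTER_CUBIC) for n in("top","scene")}
t=np.linspace(0,2*np.pi,60)
for n,im in ims.items():
    for (x,y),h,r in zip(P,(.052,.058,.042,.078),(.028,.03,.033,.025)):
        pts=np.array([proj(n,(x+r*np.cos(a),y+r*np.sin(a),.055+h)) for a in t])*4+1.5
        cv2.polylines(im,[pts.round().astype(int)],True,(255,255,0),1)
    for y in(.197,.1117,.027,-.0574):
        pts=np.array([proj(n,(.4507+a,y+b,.06)) for a,b in((.055,.0405),(.055,-.0405),(-.055,-.0405),(-.055,.0405))])*4+1.5
        cv2.polylines(im,[pts.round().astype(int)],True,(0,0,255),1)
cv2.imwrite("pics/o1.png",cv2.resize(ims["top"][380:1140,400:1400],None,fx=.78,fy=.78,interpolation=cv2.INTER_AREA)); cv2.imwrite("pics/o2.png",ims["scene"][600:1180,870:1610])
E
```

```text
yaw -0.13191937117977756 fit [[0.6658, 0.1286], [0.6546, 0.0444], [0.6434, -0.0399], [0.6322, -0.1241]]
```

View pics/o1.png

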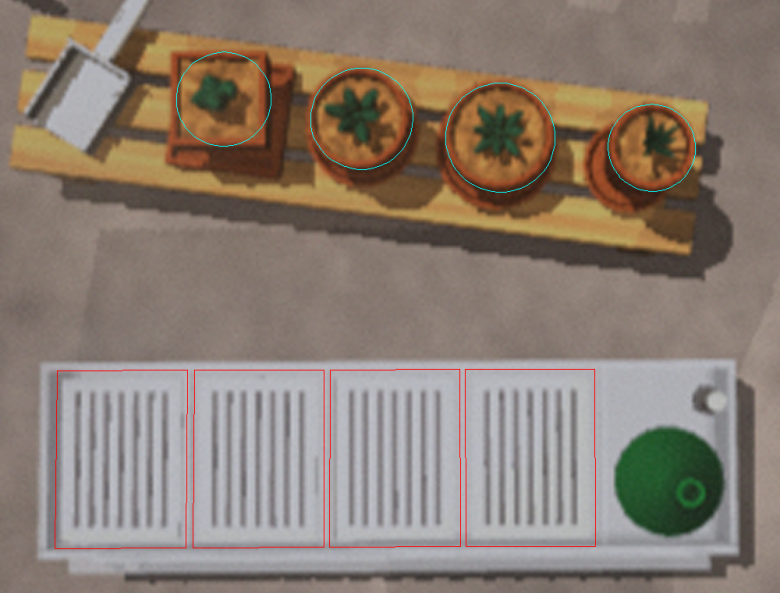

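View pics/o2.png

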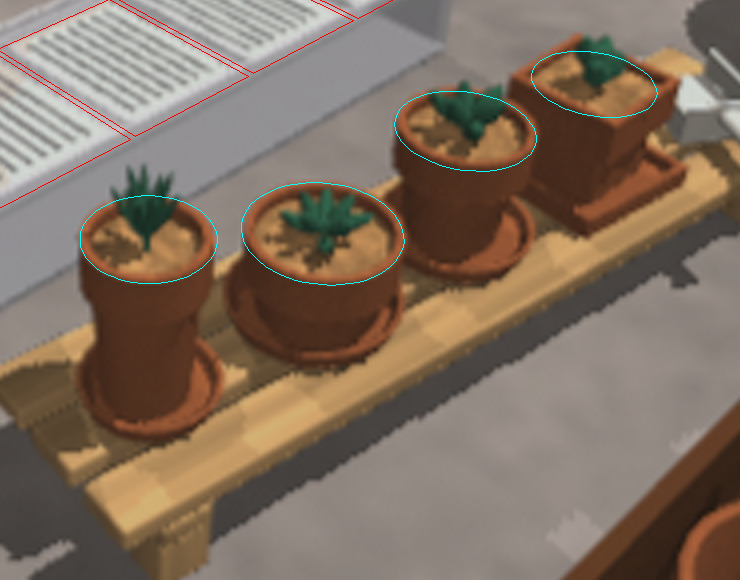

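The circles fit the rims to within about 3 mm. The square's true centre is slightly left, at y≈0.128, which agrees with the fitted row (yaw -0.13). The red bays fit the planter. First I'll rise and approach the tall pot, with the jaws along x.

{"op": "drive_tool", "data": {
  "increments": [
    {"grip": -1, "tz": 0.12},
    {"grip": -1, "tz": 0.25},
    {"grip": -1, "tz": 0.31},
    {"grip": -1, "tx": 0.51, "ty": 0.84, "tz": 0.31, "turn": 0.75},
    {"grip": -1, "tx": 0.51, "ty": 0.84, "tz": 0.31, "turn": 0.75},
    {"grip": -1, "tx": 0.51, "ty": 0.84, "tz": 0.31, "turn": 0.75},
    {"grip": -1, "tx": 0.51, "ty": 0.84, "tz": 0.31, "turn": 0.75},
    {"grip": -1, "tx": 0.51, "ty": 0.84, "tz": 0.31, "turn": 0.75},
    {"grip": -1, "tx": 0.51, "ty": 0.84, "tz": 0.31, "turn": 0.75},
    {"grip": -1, "tx": 0.51, "ty": 0.84, "tz": 0.31, "turn": 0.75},
    {"grip": -1, "tx": 0.51, "ty": 0.84, "tz": 0.31, "turn": 0.75},
    {"grip": -1, "tx": 0.51, "ty": 0.84, "tz": 0.31, "turn": 0.75},
    {"grip": -1, "tx": 0.51, "ty": 0.84, "tz": 0.31, "turn": 0.75}
  ],
  "newtons": 15
}}

```text
invalid input
```

{"op": "drive_tool", "data": {
  "increments": [
    {"grip": -1, "tx": 0, "ty": 0, "tz": 0.12, "turn": 0},
    {"grip": -1, "tx": 0, "ty": 0, "tz": 0.25, "turn": 0},
    {"grip": -1, "tx": 0, "ty": 0, "tz": 0.31, "turn": 0},
    {"grip": -1, "tx": 0.51, "ty": 0.84, "tz": 0.31, "turn": 0.75},
    {"grip": -1, "tx": 0.51, "ty": 0.84, "tz": 0.31, "turn": 0.75},
    {"grip": -1, "tx": 0.51, "ty": 0.84, "tz": 0.31, "turn": 0.75},
    {"grip": -1, "tx": 0.51, "ty": 0.84, "tz": 0.31, "turn": 0.75},
    {"grip": -1, "tx": 0.51, "ty": 0.84, "tz": 0.31, "turn": 0.75},
    {"grip": -1, "tx": 0.51, "ty": 0.84, "tz": 0.31, "turn": 0.75},
    {"grip": -1, "tx": 0.51, "ty": 0.84, "tz": 0.31, "turn": 0.75},
    {"grip": -1, "tx": 0.51, "ty": 0.84, "tz": 0.31, "turn": 0.75},
    {"grip": -1, "tx": 0.51, "ty": 0.84, "tz": 0.31, "turn": 0.75},
    {"grip": -1, "tx": 0.51, "ty": 0.84, "tz": 0.31, "turn": 0.75}
  ],
  "newtons": 15
}}

```text
clock: 1.4
position: [0.4199, -0.2493, 0.3498]
ee_rot: [-2.643, -1.695, 0.002]
force: [-0.5, -0.7, 0.4]
width: 1.0
```

{"op": "drive_tool", "data": {
  "increments": [
    {"grip": -1, "tx": 0.53, "ty": 0.313, "tz": -0.375, "turn": 0.411},
    {"grip": -1, "tx": 0.53, "ty": 0.313, "tz": -0.375, "turn": 0.411},
    {"grip": -1, "tx": 0.53, "ty": 0.313, "tz": -0.375, "turn": 0.411},
    {"grip": -1, "tx": 0.53, "ty": 0.313, "tz": -0.375, "turn": 0.411},
    {"grip": -1, "tx": 0.53, "ty": 0.313, "tz": -0.375, "turn": 0.411},
    {"grip": -1, "tx": 0.53, "ty": 0.313, "tz": -0.375, "turn": 0.411},
    {"grip": -1, "tx": 0.53, "ty": 0.313, "tz": -0.375, "turn": 0.411},
    {"grip": -1, "tx": 0.53, "ty": 0.313, "tz": -0.375, "turn": 0.411},
    {"grip": -1, "tx": 0.53, "ty": 0.313, "tz": -0.375, "turn": 0.411}
  ]
}}

```text
clock: 2.3
position: [0.6313, -0.1264, 0.2001]
ee_rot: [-2.224, -2.219, 0.004]
force: [0.4, -0.2, -0.2]
width: 0.997
```

```bash
python3 - <<'E'
from h import *
s=observe(); print(s["position"],s["joints"].round(2))
a=get_image("scene")[100:300,180:440,::-1]; b=get_image("top")[60:260,90:350,::-1]
cv2.imwrite("pics/a1.png",cv2.resize(cv2.hconcat([a,b]),None,fx=1.5,fy=1.5))
E
```

```text
[ 0.63131909 -0.12640501  0.2001051 ] [ 0.39  0.53 -0.42  1.53  0.23  1.14 -0.08]
```

View pics/a1.png

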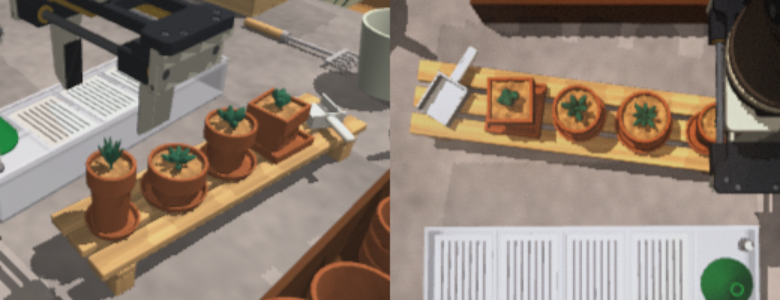

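{"op": "drive_tool", "data": {
  "increments": [
    {"grip": -1, "tx": 0.002, "ty": 0.006, "tz": -0.1, "turn": 0},
    {"grip": -1, "tx": 0.002, "ty": 0.006, "tz": -0.19, "turn": 0},
    {"grip": -1, "tx": 0.002, "ty": 0.006, "tz": -0.238, "turn": 0},
    {"grip": -1, "tx": 0.002, "ty": 0.006, "tz": -0.238, "turn": 0},
    {"grip": -1, "tx": 0.002, "ty": 0.006, "tz": -0.238, "turn": 0},
    {"grip": 1, "tx": 0.002, "ty": 0.006, "tz": -0.238, "turn": 0},
    {"grip": 1, "tx": 0.002, "ty": 0.006, "tz": -0.238, "turn": 0},
    {"grip": 1, "tx": 0.002, "ty": 0.006, "tz": -0.238, "turn": 0},
    {"grip": 1, "tx": 0.002, "ty": 0.006, "tz": -0.238, "turn": 0},
    {"grip": 1, "tx": 0.002, "ty": 0.006, "tz": -0.238, "turn": 0},
    {"grip": 1, "tx": 0.002, "ty": 0.006, "tz": -0.238, "turn": 0}
  ],
  "newtons": 15
}}

```text
clock: 3.5
position: [0.6323, -0.1237, 0.1057]
ee_rot: [2.223, 2.219, -0.003]
force: [-0.8, -0.4, 2.0]
width: 0.539
```

{"op": "drive_tool", "data": {
  "increments": [
    {"grip": 1, "tx": 0, "ty": 0, "tz": 0.03, "turn": 0},
    {"grip": 1, "tx": 0, "ty": 0, "tz": 0.08, "turn": 0},
    {"grip": 1, "tx": 0, "ty": 0, "tz": 0.14, "turn": 0},
    {"grip": 1, "tx": 0, "ty": 0, "tz": 0.2, "turn": 0},
    {"grip": 1, "tx": 0, "ty": 0, "tz": 0.25, "turn": 0},
    {"grip": 1, "tx": 0, "ty": 0, "tz": 0.27, "turn": 0},
    {"grip": 1, "tx": -0.03, "ty": 0.01, "tz": 0.27, "turn": 0},
    {"grip": 1, "tx": -0.08, "ty": 0.03, "tz": 0.27, "turn": 0},
    {"grip": 1, "tx": -0.15, "ty": 0.055, "tz": 0.27, "turn": 0},
    {"grip": 1, "tx": -0.22, "ty": 0.08, "tz": 0.27, "turn": 0},
    {"grip": 1, "tx": -0.29, "ty": 0.105, "tz": 0.27, "turn": 0},
    {"grip": 1, "tx": -0.36, "ty": 0.13, "tz": 0.27, "turn": 0},
    {"grip": 1, "tx": -0.41, "ty": 0.15, "tz": 0.27, "turn": 0},
    {"grip": 1, "tx": -0.44, "ty": 0.16, "tz": 0.27, "turn": 0},
    {"grip": 1, "tx": -0.454, "ty": 0.166, "tz": 0.27, "turn": 0},
    {"grip": 1, "tx": -0.454, "ty": 0.166, "tz": 0.27, "turn": 0},
    {"grip": 1, "tx": -0.454, "ty": 0.166, "tz": 0.27, "turn": 0}
  ]
}}

```text
clock: 5.2
position: [0.4516, -0.0576, 0.2138]
ee_rot: [2.224, 2.218, -0.002]
force: [-0.7, -0.1, -1.5]
width: 0.545
```

```bash
python3 - <<'E'
from h import *
s=observe(); print(s["position"],s["force"],s["width"])
a=get_image("scene")[80:310,140:400,::-1]; b=get_image("top")[100:330,170:430,::-1]
cv2.imwrite("pics/a2.png",cv2.resize(cv2.hconcat([a,b]),None,fx=1.5,fy=1.5))
E
```

```text
[ 0.45161914 -0.05760035  0.21375264] [-0.7458749  -0.12017687 -1.52022852] 0.5445840510650287
```

View pics/a2.png

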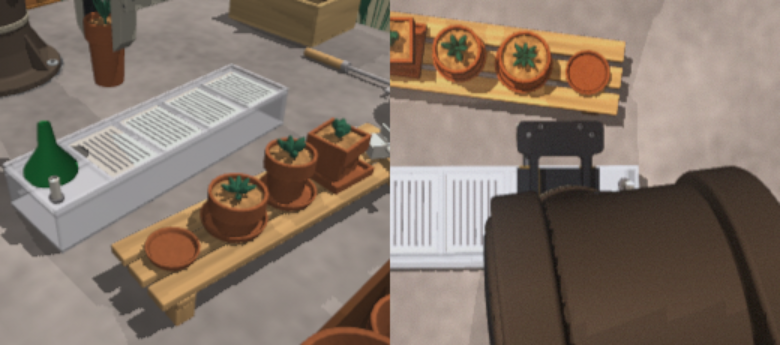

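The pot is held upright and the empty saucer stays on the stand, so I'll lower it.

{"op": "drive_tool", "data": {
  "increments": [
    {"grip": 1, "tx": -0.002, "ty": 0, "tz": -0.05, "turn": 0},
    {"grip": 1, "tx": -0.002, "ty": 0, "tz": -0.12, "turn": 0},
    {"grip": 1, "tx": -0.002, "ty": 0, "tz": -0.18, "turn": 0},
    {"grip": 1, "tx": -0.002, "ty": 0, "tz": -0.22, "turn": 0},
    {"grip": 1, "tx": -0.002, "ty": 0, "tz": -0.24, "turn": 0},
    {"grip": 1, "tx": -0.002, "ty": 0, "tz": -0.25, "turn": 0},
    {"grip": 1, "tx": -0.002, "ty": 0, "tz": -0.256, "turn": 0},
    {"grip": 1, "tx": -0.002, "ty": 0, "tz": -0.258, "turn": 0},
    {"grip": 1, "tx": -0.002, "ty": 0, "tz": -0.258, "turn": 0},
    {"grip": 1, "tx": -0.002, "ty": 0, "tz": -0.258, "turn": 0}
  ]
}}

```text
clock: 6.3
position: [0.4511, -0.0576, 0.1109]
ee_rot: [2.224, 2.217, -0.001]
force: [-0.2, 0.1, -0.8]
width: 0.538
```

{"op": "drive_tool", "data": {
  "increments": [
    {"grip": 1, "tx": 0, "ty": 0, "tz": -0.002, "turn": 0},
    {"grip": 1, "tx": 0, "ty": 0, "tz": -0.002, "turn": 0},
    {"grip": -1, "tx": 0, "ty": 0, "tz": -0.002, "turn": 0},
    {"grip": -1, "tx": 0, "ty": 0, "tz": -0.002, "turn": 0},
    {"grip": -1, "tx": 0, "ty": 0, "tz": -0.002, "turn": 0},
    {"grip": -1, "tx": 0, "ty": 0, "tz": -0.002, "turn": 0},
    {"grip": -1, "tx": 0, "ty": 0, "tz": -0.002, "turn": 0},
    {"grip": -1, "tx": 0, "ty": 0, "tz": -0.002, "turn": 0},
    {"grip": -1, "tx": 0, "ty": 0, "tz": 0.1, "turn": 0},
    {"grip": -1, "tx": 0, "ty": 0, "tz": 0.2, "turn": 0},
    {"grip": -1, "tx": 0, "ty": 0, "tz": 0.25, "turn": 0},
    {"grip": -1, "tx": 0.12, "ty": 0.01, "tz": 0.25, "turn": 0},
    {"grip": -1, "tx": 0.24, "ty": 0.02, "tz": 0.25, "turn": 0},
    {"grip": -1, "tx": 0.36, "ty": 0.03, "tz": 0.25, "turn": 0},
    {"grip": -1, "tx": 0.48, "ty": 0.044, "tz": 0.25, "turn": 0},
    {"grip": -1, "tx": 0.481, "ty": 0.044, "tz": 0.2, "turn": 0},
    {"grip": -1, "tx": 0.481, "ty": 0.044, "tz": 0.1, "turn": 0},
    {"grip": -1, "tx": 0.481, "ty": 0.044, "tz": 0.1, "turn": 0}
  ]
}}

```text
clock: 8.1
position: [0.6403, -0.0404, 0.1456]
ee_rot: [-2.22, -2.215, 0.012]
force: [-1.1, -0.3, -0.4]
width: 0.999
```

```bash
python3 - <<'E'
from h import *
s=observe(); print(s["position"],s["force"],s["width"])
a=get_image("scene")[80:310,140:400,::-1]; b=get_image("top")[100:330,100:360,::-1]
cv2.imwrite("pics/a3.png",cv2.resize(cv2.hconcat([a,b]),None,fx=1.5,fy=1.5))
E
```

```text
[ 0.64025506 -0.04039996  0.14561262] [-1.1029942  -0.33314009 -0.38095422] 0.999228077659499
```

View pics/a3.png

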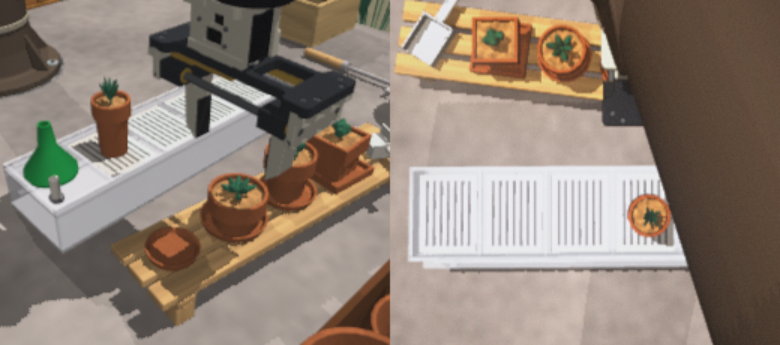

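Tall stands upright in bay 4. Next is the pan.

{"op": "drive_tool", "data": {
  "increments": [
    {"grip": -1, "tx": 0.008, "ty": 0.001, "tz": 0, "turn": 0},
    {"grip": -1, "tx": 0.008, "ty": 0.001, "tz": -0.09, "turn": 0},
    {"grip": -1, "tx": 0.008, "ty": 0.001, "tz": -0.15, "turn": 0},
    {"grip": -1, "tx": 0.008, "ty": 0.001, "tz": -0.19, "turn": 0},
    {"grip": -1, "tx": 0.008, "ty": 0.001, "tz": -0.19, "turn": 0},
    {"grip": -1, "tx": 0.008, "ty": 0.001, "tz": -0.19, "turn": 0},
    {"grip": 1, "tx": 0.008, "ty": 0.001, "tz": -0.19, "turn": 0},
    {"grip": 1, "tx": 0.008, "ty": 0.001, "tz": -0.19, "turn": 0},
    {"grip": 1, "tx": 0.008, "ty": 0.001, "tz": -0.19, "turn": 0},
    {"grip": 1, "tx": 0.008, "ty": 0.001, "tz": -0.19, "turn": 0},
    {"grip": 1, "tx": 0.008, "ty": 0.001, "tz": -0.19, "turn": 0},
    {"grip": 1, "tx": 0.008, "ty": 0.001, "tz": -0.19, "turn": 0}
  ]
}}

```text
clock: 9.4
position: [0.6464, -0.0397, 0.0754]
ee_rot: [2.224, 2.218, -0.003]
force: [-1.6, -0.4, 5.1]
width: 0.716
```

{"op": "drive_tool", "data": {
  "increments": [
    {"grip": 1, "tx": 0, "ty": 0, "tz": 0.03, "turn": 0},
    {"grip": 1, "tx": 0, "ty": 0, "tz": 0.08, "turn": 0},
    {"grip": 1, "tx": 0, "ty": 0, "tz": 0.14, "turn": 0},
    {"grip": 1, "tx": 0, "ty": 0, "tz": 0.2, "turn": 0},
    {"grip": 1, "tx": 0, "ty": 0, "tz": 0.25, "turn": 0},
    {"grip": 1, "tx": 0, "ty": 0, "tz": 0.27, "turn": 0},
    {"grip": 1, "tx": -0.03, "ty": 0.01, "tz": 0.27, "turn": 0},
    {"grip": 1, "tx": -0.09, "ty": 0.03, "tz": 0.27, "turn": 0},
    {"grip": 1, "tx": -0.16, "ty": 0.055, "tz": 0.27, "turn": 0},
    {"grip": 1, "tx": -0.24, "ty": 0.08, "tz": 0.27, "turn": 0},
    {"grip": 1, "tx": -0.31, "ty": 0.105, "tz": 0.27, "turn": 0},
    {"grip": 1, "tx": -0.38, "ty": 0.13, "tz": 0.27, "turn": 0},
    {"grip": 1, "tx": -0.44, "ty": 0.15, "tz": 0.27, "turn": 0},
    {"grip": 1, "tx": -0.475, "ty": 0.16, "tz": 0.27, "turn": 0},
    {"grip": 1, "tx": -0.489, "ty": 0.167, "tz": 0.27, "turn": 0},
    {"grip": 1, "tx": -0.489, "ty": 0.167, "tz": 0.27, "turn": 0},
    {"grip": 1, "tx": -0.489, "ty": 0.167, "tz": 0.27, "turn": 0},
    {"grip": 1, "tx": -0.489, "ty": 0.167, "tz": 0.27, "turn": 0}
  ]
}}

```text
clock: 11.2
position: [0.4518, 0.0268, 0.1833]
ee_rot: [2.225, 2.217, -0.002]
force: [-0.3, -0.9, -1.2]
width: 0.716
```

{"op": "drive_tool", "data": {
  "increments": [
    {"grip": 1, "tx": -0.002, "ty": 0, "tz": -0.05, "turn": 0},
    {"grip": 1, "tx": -0.002, "ty": 0, "tz": -0.12, "turn": 0},
    {"grip": 1, "tx": -0.002, "ty": 0, "tz": -0.18, "turn": 0},
    {"grip": 1, "tx": -0.002, "ty": 0, "tz": -0.22, "turn": 0},
    {"grip": 1, "tx": -0.002, "ty": 0, "tz": -0.24, "turn": 0},
    {"grip": 1, "tx": -0.002, "ty": 0, "tz": -0.25, "turn": 0},
    {"grip": 1, "tx": -0.002, "ty": 0, "tz": -0.256, "turn": 0},
    {"grip": 1, "tx": -0.002, "ty": 0, "tz": -0.258, "turn": 0},
    {"grip": 1, "tx": -0.002, "ty": 0, "tz": -0.258, "turn": 0},
    {"grip": 1, "tx": -0.002, "ty": 0, "tz": -0.258, "turn": 0}
  ]
}}

```text
clock: 12.2
position: [0.4514, 0.0268, 0.0806]
ee_rot: [2.225, 2.217, -0.001]
force: [0.4, 0.7, -0.7]
width: 0.716
```

{"op": "drive_tool", "data": {
  "increments": [
    {"grip": 1, "tx": 0, "ty": 0, "tz": -0.002, "turn": 0},
    {"grip": 1, "tx": 0, "ty": 0, "tz": -0.002, "turn": 0},
    {"grip": -1, "tx": 0, "ty": 0, "tz": -0.002, "turn": 0},
    {"grip": -1, "tx": 0, "ty": 0, "tz": -0.002, "turn": 0},
    {"grip": -1, "tx": 0, "ty": 0, "tz": -0.002, "turn": 0},
    {"grip": -1, "tx": 0, "ty": 0, "tz": -0.002, "turn": 0},
    {"grip": -1, "tx": 0, "ty": 0, "tz": -0.002, "turn": 0},
    {"grip": -1, "tx": 0, "ty": 0, "tz": 0.05, "turn": 0},
    {"grip": -1, "tx": 0, "ty": 0, "tz": 0.15, "turn": 0},
    {"grip": -1, "tx": 0, "ty": 0, "tz": 0.25, "turn": 0},
    {"grip": -1, "tx": 0, "ty": 0, "tz": 0.3, "turn": 0},
    {"grip": -1, "tx": 0.12, "ty": 0.01, "tz": 0.3, "turn": 0},
    {"grip": -1, "tx": 0.24, "ty": 0.02, "tz": 0.3, "turn": 0},
    {"grip": -1, "tx": 0.36, "ty": 0.03, "tz": 0.3, "turn": 0},
    {"grip": -1, "tx": 0.48, "ty": 0.044, "tz": 0.3, "turn": 0},
    {"grip": -1, "tx": 0.508, "ty": 0.044, "tz": 0.25, "turn": 0},
    {"grip": -1, "tx": 0.508, "ty": 0.044, "tz": 0.2, "turn": 0},
    {"grip": -1, "tx": 0.508, "ty": 0.044, "tz": 0.2, "turn": 0},
    {"grip": -1, "tx": 0.508, "ty": 0.044, "tz": 0.2, "turn": 0},
    {"grip": -1, "tx": 0.508, "ty": 0.044, "tz": 0.2, "turn": 0}
  ]
}}

```text
clock: 14.2
position: [0.6549, 0.0446, 0.162]
ee_rot: [2.224, 2.216, 0.001]
force: [1.0, 0.0, -0.1]
width: 1.005
```

```bash
python3 - <<'E'
from h import *
a=get_image("scene")[80:310,140:400,::-1]; b=get_image("top")[100:330,100:360,::-1]
cv2.imwrite("pics/a4.png",cv2.resize(cv2.hconcat([a,b]),None,fx=1.5,fy=1.5))
s=observe(); print(s["position"],s["force"],s["width"])
E
```

```text
[0.65496771 0.04449133 0.16208641] [ 0.36579261  0.02274775 -0.97809359] 0.9992251735164123
```

View pics/a4.png

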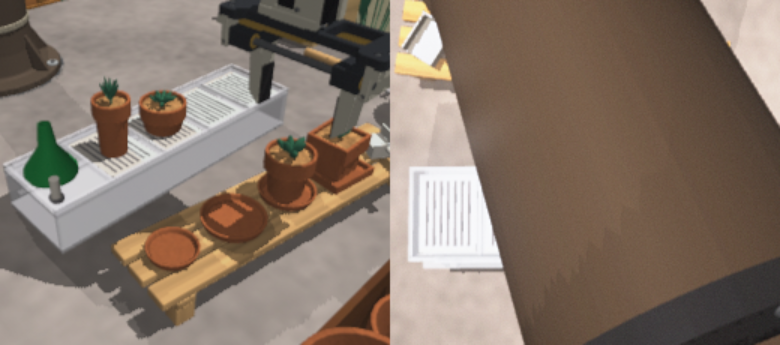

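Tall and pan both stand upright in bays 4 and 3. Next is the collar pot.

{"op": "drive_tool", "data": {
  "increments": [
    {"grip": -1, "tx": 0, "ty": 0, "tz": -0.06, "turn": 0},
    {"grip": -1, "tx": 0, "ty": 0, "tz": -0.12, "turn": 0},
    {"grip": -1, "tx": 0, "ty": 0, "tz": -0.17, "turn": 0},
    {"grip": -1, "tx": 0, "ty": 0, "tz": -0.19, "turn": 0},
    {"grip": -1, "tx": 0, "ty": 0, "tz": -0.19, "turn": 0},
    {"grip": -1, "tx": 0, "ty": 0, "tz": -0.19, "turn": 0},
    {"grip": 1, "tx": 0, "ty": 0, "tz": -0.19, "turn": 0},
    {"grip": 1, "tx": 0, "ty": 0, "tz": -0.19, "turn": 0},
    {"grip": 1, "tx": 0, "ty": 0, "tz": -0.19, "turn": 0},
    {"grip": 1, "tx": 0, "ty": 0, "tz": -0.19, "turn": 0},
    {"grip": 1, "tx": 0, "ty": 0, "tz": -0.19, "turn": 0},
    {"grip": 1, "tx": 0, "ty": 0, "tz": -0.19, "turn": 0}
  ]
}}

```text
clock: 15.5
position: [0.6548, 0.0445, 0.0863]
ee_rot: [2.224, 2.216, 0.001]
force: [-1.9, -0.2, 3.6]
width: 0.648
```

{"op": "drive_tool", "data": {
  "increments": [
    {"grip": 1, "tx": 0, "ty": 0, "tz": 0.03, "turn": 0},
    {"grip": 1, "tx": 0, "ty": 0, "tz": 0.08, "turn": 0},
    {"grip": 1, "tx": 0, "ty": 0, "tz": 0.14, "turn": 0},
    {"grip": 1, "tx": 0, "ty": 0, "tz": 0.2, "turn": 0},
    {"grip": 1, "tx": 0, "ty": 0, "tz": 0.25, "turn": 0},
    {"grip": 1, "tx": 0, "ty": 0, "tz": 0.27, "turn": 0},
    {"grip": 1, "tx": -0.03, "ty": 0.01, "tz": 0.27, "turn": 0},
    {"grip": 1, "tx": -0.09, "ty": 0.03, "tz": 0.27, "turn": 0},
    {"grip": 1, "tx": -0.16, "ty": 0.055, "tz": 0.27, "turn": 0},
    {"grip": 1, "tx": -0.24, "ty": 0.08, "tz": 0.27, "turn": 0},
    {"grip": 1, "tx": -0.32, "ty": 0.105, "tz": 0.27, "turn": 0},
    {"grip": 1, "tx": -0.39, "ty": 0.13, "tz": 0.27, "turn": 0},
    {"grip": 1, "tx": -0.45, "ty": 0.15, "tz": 0.27, "turn": 0},
    {"grip": 1, "tx": -0.49, "ty": 0.16, "tz": 0.27, "turn": 0},
    {"grip": 1, "tx": -0.51, "ty": 0.168, "tz": 0.27, "turn": 0},
    {"grip": 1, "tx": -0.51, "ty": 0.168, "tz": 0.27, "turn": 0},
    {"grip": 1, "tx": -0.51, "ty": 0.168, "tz": 0.27, "turn": 0},
    {"grip": 1, "tx": -0.51, "ty": 0.168, "tz": 0.27, "turn": 0}
  ]
}}

```text
clock: 17.3
position: [0.4517, 0.1114, 0.1942]
ee_rot: [2.225, 2.215, 0.002]
force: [0.2, 0.5, -2.3]
width: 0.653
```

{"op": "drive_tool", "data": {
  "increments": [
    {"grip": 1, "tx": -0.002, "ty": 0, "tz": -0.05, "turn": 0},
    {"grip": 1, "tx": -0.002, "ty": 0, "tz": -0.12, "turn": 0},
    {"grip": 1, "tx": -0.002, "ty": 0, "tz": -0.18, "turn": 0},
    {"grip": 1, "tx": -0.002, "ty": 0, "tz": -0.22, "turn": 0},
    {"grip": 1, "tx": -0.002, "ty": 0, "tz": -0.24, "turn": 0},
    {"grip": 1, "tx": -0.002, "ty": 0, "tz": -0.25, "turn": 0},
    {"grip": 1, "tx": -0.002, "ty": 0, "tz": -0.256, "turn": 0},
    {"grip": 1, "tx": -0.002, "ty": 0, "tz": -0.258, "turn": 0},
    {"grip": 1, "tx": -0.002, "ty": 0, "tz": -0.258, "turn": 0},
    {"grip": 1, "tx": -0.002, "ty": 0, "tz": -0.258, "turn": 0}
  ]
}}

```text
clock: 18.3
position: [0.4513, 0.1115, 0.0915]
ee_rot: [2.224, 2.214, 0.003]
force: [0.2, -1.0, -0.9]
width: 0.651
```

{"op": "drive_tool", "data": {
  "increments": [
    {"grip": 1, "tx": 0, "ty": 0, "tz": -0.002, "turn": 0},
    {"grip": 1, "tx": 0, "ty": 0, "tz": -0.002, "turn": 0},
    {"grip": -1, "tx": 0, "ty": 0, "tz": -0.002, "turn": 0},
    {"grip": -1, "tx": 0, "ty": 0, "tz": -0.002, "turn": 0},
    {"grip": -1, "tx": 0, "ty": 0, "tz": -0.002, "turn": 0},
    {"grip": -1, "tx": 0, "ty": 0, "tz": -0.002, "turn": 0},
    {"grip": -1, "tx": 0, "ty": 0, "tz": -0.002, "turn": 0},
    {"grip": -1, "tx": 0, "ty": 0, "tz": 0.05, "turn": 0},
    {"grip": -1, "tx": 0, "ty": 0, "tz": 0.15, "turn": 0},
    {"grip": -1, "tx": 0, "ty": 0, "tz": 0.25, "turn": 0},
    {"grip": -1, "tx": 0, "ty": 0, "tz": 0.28, "turn": 0},
    {"grip": -1, "tx": 0.12, "ty": 0.01, "tz": 0.28, "turn": 0.03},
    {"grip": -1, "tx": 0.24, "ty": 0.02, "tz": 0.28, "turn": 0.03},
    {"grip": -1, "tx": 0.36, "ty": 0.03, "tz": 0.28, "turn": 0.03},
    {"grip": -1, "tx": 0.48, "ty": 0.042, "tz": 0.28, "turn": 0.03},
    {"grip": -1, "tx": 0.537, "ty": 0.042, "tz": 0.23, "turn": 0.03},
    {"grip": -1, "tx": 0.537, "ty": 0.042, "tz": 0.171, "turn": 0.03},
    {"grip": -1, "tx": 0.537, "ty": 0.042, "tz": 0.171, "turn": 0.03},
    {"grip": -1, "tx": 0.537, "ty": 0.042, "tz": 0.171, "turn": 0.03},
    {"grip": -1, "tx": 0.537, "ty": 0.042, "tz": 0.171, "turn": 0.03}
  ]
}}

```text
clock: 20.3
position: [0.6662, 0.1287, 0.1613]
ee_rot: [2.188, 2.249, 0.005]
force: [0.6, -0.7, 0.3]
width: 0.998
```

```bash
python3 - <<'E'
from h import *
a=get_image("scene")[60:290,140:400,::-1]; 
cv2.imwrite("pics/a5.png",cv2.resize(a,None,fx=2.5,fy=2.5))
s=observe(); print(s["position"],s["force"],s["width"])
E
```

```text
[0.66638311 0.12863805 0.16157974] [0.56332601 0.14715375 0.67443995] 0.9985433535506506
```

View pics/a5.png

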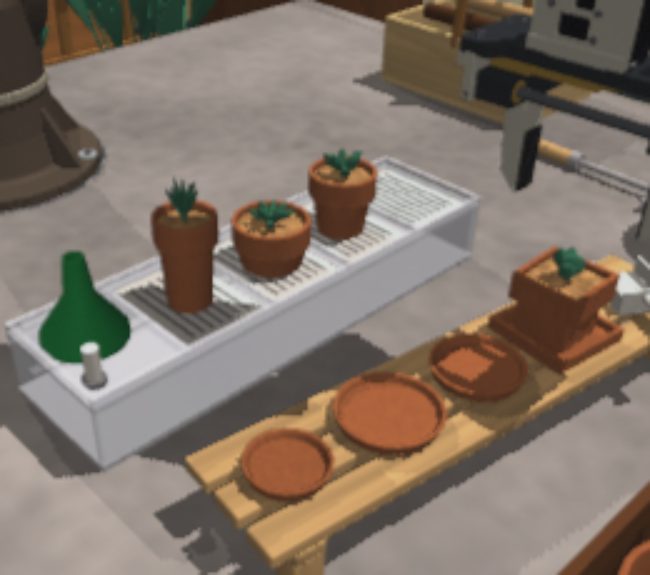

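Three pots stand in bays 2 to 4. Last is the square pot.

{"op": "drive_tool", "data": {
  "increments": [
    {"grip": -1, "tx": 0, "ty": 0, "tz": -0.06, "turn": 0},
    {"grip": -1, "tx": 0, "ty": 0, "tz": -0.12, "turn": 0},
    {"grip": -1, "tx": 0, "ty": 0, "tz": -0.18, "turn": 0},
    {"grip": -1, "tx": 0, "ty": 0, "tz": -0.203, "turn": 0},
    {"grip": -1, "tx": 0, "ty": 0, "tz": -0.203, "turn": 0},
    {"grip": -1, "tx": 0, "ty": 0, "tz": -0.203, "turn": 0},
    {"grip": 1, "tx": 0, "ty": 0, "tz": -0.203, "turn": 0},
    {"grip": 1, "tx": 0, "ty": 0, "tz": -0.203, "turn": 0},
    {"grip": 1, "tx": 0, "ty": 0, "tz": -0.203, "turn": 0},
    {"grip": 1, "tx": 0, "ty": 0, "tz": -0.203, "turn": 0},
    {"grip": 1, "tx": 0, "ty": 0, "tz": -0.203, "turn": 0},
    {"grip": 1, "tx": 0, "ty": 0, "tz": -0.203, "turn": 0}
  ]
}}

```text
clock: 21.55
position: [0.6664, 0.1286, 0.0805]
ee_rot: [2.188, 2.248, 0.006]
force: [-0.4, 0.3, 1.9]
width: 0.61
```

{"op": "drive_tool", "data": {
  "increments": [
    {"grip": 1, "tx": 0, "ty": 0, "tz": 0.03, "turn": 0},
    {"grip": 1, "tx": 0, "ty": 0, "tz": 0.08, "turn": 0},
    {"grip": 1, "tx": 0, "ty": 0, "tz": 0.14, "turn": 0},
    {"grip": 1, "tx": 0, "ty": 0, "tz": 0.2, "turn": 0},
    {"grip": 1, "tx": 0, "ty": 0, "tz": 0.25, "turn": 0},
    {"grip": 1, "tx": 0, "ty": 0, "tz": 0.27, "turn": 0},
    {"grip": 1, "tx": -0.03, "ty": 0.01, "tz": 0.27, "turn": 0},
    {"grip": 1, "tx": -0.09, "ty": 0.03, "tz": 0.27, "turn": -0.01},
    {"grip": 1, "tx": -0.16, "ty": 0.055, "tz": 0.27, "turn": -0.02},
    {"grip": 1, "tx": -0.24, "ty": 0.08, "tz": 0.27, "turn": -0.026},
    {"grip": 1, "tx": -0.32, "ty": 0.105, "tz": 0.27, "turn": -0.026},
    {"grip": 1, "tx": -0.4, "ty": 0.13, "tz": 0.27, "turn": -0.026},
    {"grip": 1, "tx": -0.47, "ty": 0.15, "tz": 0.27, "turn": -0.026},
    {"grip": 1, "tx": -0.52, "ty": 0.165, "tz": 0.27, "turn": -0.026},
    {"grip": 1, "tx": -0.539, "ty": 0.171, "tz": 0.27, "turn": -0.026},
    {"grip": 1, "tx": -0.539, "ty": 0.171, "tz": 0.27, "turn": -0.026},
    {"grip": 1, "tx": -0.539, "ty": 0.171, "tz": 0.27, "turn": -0.026},
    {"grip": 1, "tx": -0.539, "ty": 0.171, "tz": 0.27, "turn": -0.026}
  ]
}}

```text
clock: 23.35
position: [0.4519, 0.1965, 0.1884]
ee_rot: [2.22, 2.217, 0.006]
force: [-1.3, 0.1, -1.2]
width: 0.615
```

{"op": "drive_tool", "data": {
  "increments": [
    {"grip": 1, "tx": -0.002, "ty": 0, "tz": -0.05, "turn": 0},
    {"grip": 1, "tx": -0.002, "ty": 0, "tz": -0.12, "turn": 0},
    {"grip": 1, "tx": -0.002, "ty": 0, "tz": -0.18, "turn": 0},
    {"grip": 1, "tx": -0.002, "ty": 0, "tz": -0.22, "turn": 0},
    {"grip": 1, "tx": -0.002, "ty": 0, "tz": -0.24, "turn": 0},
    {"grip": 1, "tx": -0.002, "ty": 0, "tz": -0.25, "turn": 0},
    {"grip": 1, "tx": -0.002, "ty": 0, "tz": -0.256, "turn": 0},
    {"grip": 1, "tx": -0.002, "ty": 0, "tz": -0.258, "turn": 0},
    {"grip": 1, "tx": -0.002, "ty": 0, "tz": -0.258, "turn": 0},
    {"grip": 1, "tx": -0.002, "ty": 0, "tz": -0.258, "turn": 0}
  ]
}}

```text
clock: 24.35
position: [0.4515, 0.1967, 0.0857]
ee_rot: [2.22, 2.216, 0.007]
force: [0.3, 0.4, -2.0]
width: 0.61
```

{"op": "drive_tool", "data": {
  "increments": [
    {"grip": 1, "tx": 0, "ty": 0, "tz": -0.002, "turn": 0},
    {"grip": 1, "tx": 0, "ty": 0, "tz": -0.002, "turn": 0},
    {"grip": -1, "tx": 0, "ty": 0, "tz": -0.002, "turn": 0},
    {"grip": -1, "tx": 0, "ty": 0, "tz": -0.002, "turn": 0},
    {"grip": -1, "tx": 0, "ty": 0, "tz": -0.002, "turn": 0},
    {"grip": -1, "tx": 0, "ty": 0, "tz": -0.002, "turn": 0},
    {"grip": -1, "tx": 0, "ty": 0, "tz": -0.002, "turn": 0},
    {"grip": -1, "tx": 0, "ty": 0, "tz": 0.05, "turn": 0},
    {"grip": -1, "tx": 0, "ty": 0, "tz": 0.15, "turn": 0},
    {"grip": -1, "tx": 0, "ty": 0, "tz": 0.27, "turn": 0},
    {"grip": -1, "tx": 0, "ty": 0, "tz": 0.39, "turn": 0},
    {"grip": -1, "tx": 0, "ty": 0, "tz": 0.51, "turn": 0},
    {"grip": -1, "tx": 0, "ty": 0, "tz": 0.62, "turn": 0},
    {"grip": -1, "tx": 0, "ty": -0.1, "tz": 0.62, "turn": -0.1},
    {"grip": -1, "tx": 0, "ty": -0.22, "tz": 0.62, "turn": -0.2},
    {"grip": -1, "tx": 0, "ty": -0.34, "tz": 0.62, "turn": -0.3},
    {"grip": -1, "tx": 0, "ty": -0.46, "tz": 0.62, "turn": -0.4},
    {"grip": -1, "tx": 0, "ty": -0.58, "tz": 0.62, "turn": -0.5},
    {"grip": -1, "tx": 0, "ty": -0.7, "tz": 0.62, "turn": -0.5},
    {"grip": -1, "tx": 0, "ty": -0.7, "tz": 0.62, "turn": -0.5}
  ]
}}

```text
clock: 26.35
position: [0.4507, -0.0905, 0.3333]
ee_rot: [2.723, 1.551, 0.002]
force: [0.8, 1.1, 0.1]
width: 0.998
```

{"op": "drive_tool", "data": {
  "increments": [
    {"grip": -1, "tx": -0.1, "ty": -0.1, "tz": 0, "turn": -0.1},
    {"grip": -1, "tx": -0.15, "ty": -0.2, "tz": 0, "turn": -0.2},
    {"grip": -1, "tx": -0.2, "ty": -0.3, "tz": 0, "turn": -0.3},
    {"grip": -1, "tx": -0.25, "ty": -0.4, "tz": 0, "turn": -0.4},
    {"grip": -1, "tx": -0.3, "ty": -0.5, "tz": 0, "turn": -0.5},
    {"grip": -1, "tx": -0.35, "ty": -0.6, "tz": 0, "turn": -0.5},
    {"grip": -1, "tx": -0.4, "ty": -0.7, "tz": 0, "turn": -0.5},
    {"grip": -1, "tx": -0.45, "ty": -0.8, "tz": 0, "turn": -0.5},
    {"grip": -1, "tx": -0.5, "ty": -0.9, "tz": 0, "turn": -0.5},
    {"grip": -1, "tx": -0.5, "ty": -0.95, "tz": 0, "turn": -0.5},
    {"grip": -1, "tx": -0.5, "ty": -0.95, "tz": 0, "turn": -0.5},
    {"grip": -1, "tx": -0.5, "ty": -0.95, "tz": 0, "turn": -0.5},
    {"grip": -1, "tx": -0.5, "ty": -0.95, "tz": 0, "turn": -0.5},
    {"grip": -1, "tx": -0.5, "ty": -0.95, "tz": 0, "turn": -0.5}
  ]
}}

```text
clock: 27.75
position: [0.2514, -0.4693, 0.3335]
ee_rot: [3.031, 0.796, -0.001]
force: [-0.2, 0.2, -0.2]
width: 1.002
```

```bash
python3 - <<'E'
from h import *
im=get_image("top")[:,:,::-1].copy(); sc=get_image("scene")[60:290,120:400,::-1]
im=cv2.resize(im,None,fx=4,fy=4,interpolation=cv2.INTER_CUBIC); t=np.linspace(0,6.28,60)
for y,h,r in zip((.197,.1117,.027,-.0574),(.052,.058,.042,.078),(.028,.03,.033,.025)):
    p=np.array([proj("top",(.4507+r*np.cos(a),y+r*np.sin(a),.06+h)) for a in t])*4+1.5
    cv2.polylines(im,[p.round().astype(int)],True,(255,255,0),1)
cv2.imwrite("pics/f1.png",im[800:1160,420:1200]); cv2.imwrite("pics/f2.png",cv2.resize(sc,None,fx=2.5,fy=2.5))
print(observe())
E
```

```text
{'clock': 27.85, 'joints': array([ 0.91118702,  0.20456281,  0.08168594,  1.63757769, -0.01428773,
        1.29304345, -0.06252267]), 'dq': array([ 0.00541574,  0.00196017,  0.00298841, -0.00289755, -0.00025719,
       -0.00207586,  0.00117768]), 'joint_efforts': array([-2.95426359e-02, -5.02258909e+01,  8.25091973e-01, -3.34753489e+01,
       -5.45330322e-02, -9.35293618e-03, -8.20884568e-03]), 'position': array([ 0.25115346, -0.46970469,  0.33360733]), 'ee_rot': array([ 3.03131637e+00,  7.95509271e-01, -6.83039797e-04]), 'force': array([ 0.57243524, -0.31131944,  0.51822483]), 'ft_torque': array([-0.01373579,  0.02108662,  0.02677398]), 'width': 0.9956668514196765}
```

View pics/f1.png

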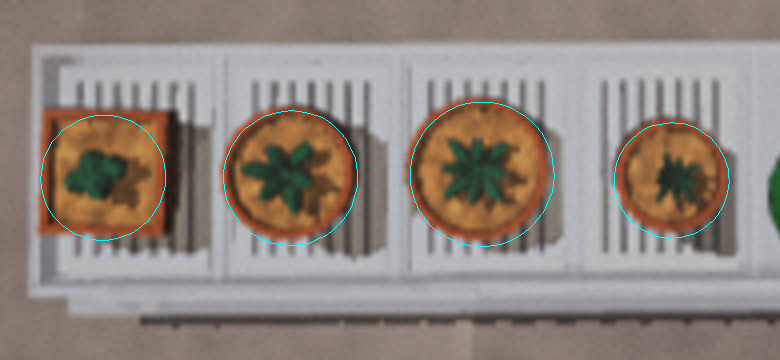

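View pics/f2.png

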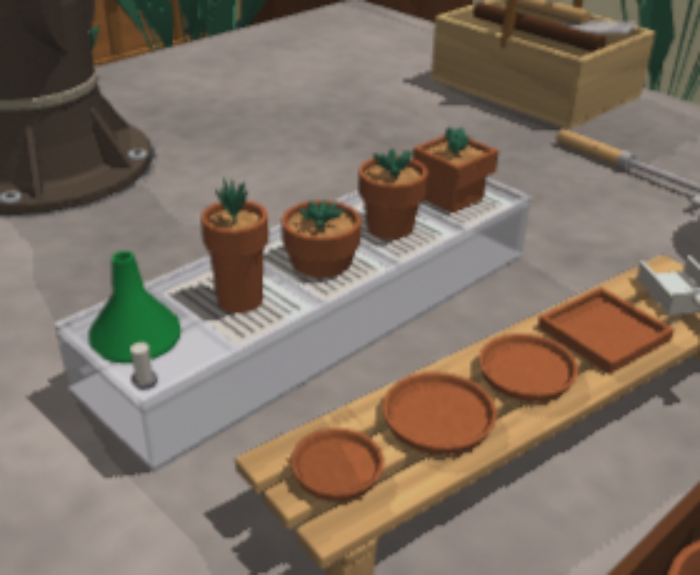

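All four rims lie within about 3 mm of the predicted circles, and the pots are upright, released and clear of the arm.

```bash
python3 -c "
from cell import *
print(sign_off())"
```

```text
the job is handed in; nothing more can be done
None
```

All four pots are in the planter, one to a bay, in the stand's left-to-right order: square, collar, pan, tall. I handed the job in at about 28 s of the 112 s allowed. Sign-off reports no verdict.

- **Grasps:** measured jaw widths were 49.6, 65.9, 59.6 and 56.1 mm for tall, pan, collar and square, which match the given rim sizes.
- **Final pictures:** each pot rim lies within about 3 mm of its bay centre. All pots look upright on their grids, all saucers are still on the stand, and the gripper is open and clear of everything.
- **Disagreements:**
  - The pan was gripped about 6 mm higher and 3 mm further in x than I planned, because the pose I read was not yet settled. It was still on the rim band, and I corrected the placing height for it.
  - My first reading of the square pot's position was about 2–3 mm off in y, so I used the fitted row position instead.
  - The tool refused one early move call as invalid before anything moved, and accepted it once every field was filled in.

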